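# Lock the tie bar of a gluing jig with its linch pin

### The arm

A 7-joint arm with a two-finger parallel gripper is mounted at the origin on the work surface; the furniture and walls round the work are solid. World frame = base frame: x ahead of the robot, y to its left, z up, the work surface at z = 0. Lengths are in m, angles in rad, forces in N, time in s.
With the tool pointing down it reaches from about 0.425 to 0.925 m from the base axis. Payload 6.8 kg.
Tool frame: the origin (TCP) lies at the centre of the arm's flange, where the gripper is bolted on; the fingertips stand 173 mm ahead of it and the grasp point (between the pads) lies 155 mm ahead of it; y points along the fingers, x is the direction in which the jaws open and shut, and the axes are right-handed (so a half turn about y gives the same grasp; the last joint's range is limited). The gripper opens to 85 mm and grips with 20 to 120 N. Pads are 22 mm wide; open, the fingers measure 114 mm over their backs; the gripper's body (76 mm by 85 mm) begins 54 mm behind the grasp point. The pads swing forward as they close: fully open they stand 13 mm farther back than shut.
Start: joints at [1.239, 0.477, 0.022, 1.555, -0.011, 1.109, -0.083], TCP at [0.15, -0.658, 0.405] pointing down, gripper open.
Joint ranges: [-2.96, 2.96], [-0.34, 2.1], [-1.41, 1.46], [0.24, 2.44], [-1.37, 4.51], [0.17, 1.92], [-2.96, 2.96]. Speed limits (rad/s): [2.39, 2.39, 3.14, 3.14, 3.14, 3.14, 3.14].

### API

Orientations are given as a rotation vector (axis times angle).
In Python, from station import ctrl gives the robot as it stands. The module is installed in compiled form; this text tells all that it offers.
- The arm moves only by the tool arm_command, never from a script. Its arguments are lists of equal length, an entry for each row: "slide": the shift along the tool's x, y, z in mm, a list of three; "turn": the turn about the tool's y in degrees; "jaw": the gripper command: -1 is fully open, 1 is shut, values between are in proportion. In form: {"slide": [[dx, dy, dz], ...], "turn": [turn, ...], "jaw": [jaw, ...]}. A call has 1 to 5 rows; each row shifts and turns the pose as measured when the row begins, along the tool's axes as they then stand; what a row does not reach is not made up. A row lasts 1/10 s, in which the tool goes at most 50 mm and 8.59 degrees, less where a joint would pass 70% of its speed; a pose out of reach is approached as far as the arm can. A call with a gripper value outside its range is refused whole. The fingers move at their own pace and stop on an object; "squeeze" is the grip in N (left out, the last holds). Time passes only in rows, so rows that do not move let the fingers close. It gives the time, the measured TCP pose, the force and the opening at its end, in the units of the state.
- ctrl.observe(): the state, without advancing time (a new reading comes with each control period).
- ctrl.read_camera(name): name is "scene" or "top"; returns a dict with "frame" (400x640x3 uint8, red, green, blue), "fx", "fy", "cx", "cy" (pixels), "R" (3x3) and "t" (3): a world point X has camera coordinates R X + t. Camera axes: x right, y down, z forward; pixel columns grow to the right and rows downward; lengths in m; the calibration is good to about 2 mm. A picture is of the moment at which its call begins. There is no depth.
- ctrl.hand_in(): hands the job in, once; it reports no verdict.
The state is a dict: "clock": time; "joint_positions": joint angles; "qvel": joint speeds; "effort": joint torques, N m; "eef_pos": TCP position; "tool_rot": TCP orientation; "force": force on the tool from outside, world axes, zero at the start; "torque": the same for the moment, N m; "opening": finger opening in m.
Only numpy, scipy, OpenCV 4.12 (cv2) and the standard library are available. Lean on these libraries where they do the work, as an engineer would, in place of code of your own. Each camera call takes 0.05 s, during which the arm holds its last target.

### The job

Take the linch pin out of its wooden stand, push it straight down, gently and fully home, through the hole in the tie bar that sticks out of the gluing jig's front plate, with its ring still open and pointing out past the bar's free end. Then flip the sprung ring down over the rounded nose at the end of the bar until it snaps in underneath the nose, and let go. Do not force the pin against the bar, and leave the other things on the bench where they are.

Things in the scene. Friction and masses are not known exactly. Their poses are not given: they have to be found in the camera images.
- jig: The gluing jig, fixed to the bench: plywood base 155 x 120 mm, two blue plates, three boards between. Origin on the bench under the front plate's front face; z up; -x points out of that plate along the tie bar to its free end. The pin's contact forces on the jig and bar (all points added up, about twice the push once the pin is in the hole) must stay below 60 N: push with less than about 20 N.
- plate_face (a point): Point on the jig, axes as the jig's: where the front plate's front face (84 mm wide, top 8 mm above this point) meets the tie bar's flat top face, on the bar's centre line. The steel bar is level, 28 mm wide (y), 28 mm high; it does not slide under less than about 80 N. At its free end a level half-round nose, 6 mm radius, sticks out below: centre 44 mm beyond the hole's centre, 22 mm below the bar's top.
- bar_root (a point): Point fixed to the jig, axes as the jig's, on the bar's top centre line 10 mm out of the plate. The bar is drawn out differently each time: the centre of its one vertical through hole (round, 13.5 mm wide, 2 mm chamfer, on the centre line) lies anywhere from 6 to 42 mm beyond this point (towards the jig's -x), to be found by sight or feel. The bar's blunt end is 44 mm beyond the hole's centre.
- pin: Linch pin, loose, 0.18 kg, upright in its stand. Origin: centre of the collar's underside, which rests on the bar when home; z up. Shank below: 12 mm thick, point 42 mm below origin, last 7 mm tapering to 8 mm. Collar 20 mm wide, 12 mm high. Open ring points to -x. A spring ball in the bar's hole grips the shank: pushing it through takes some 4 to 12 N; it does not fall home by its own weight.
- pin_grip (a point): Centre of the pin's yellow grip block, 33 mm above the pin's origin, 75 mm above its point; axes as the pin's. The block is 22 mm (x) by 18 mm (y) and 37 mm tall; its top is 15 mm above this point.
- ring (a joint): Angle of the ring hinged on the pin's collar, rad: 0 = open, level, bow towards the pin's -x; it grows as the bow swings down; 1.57 = hanging. Hinge axis: the pin's y axis, 6 mm above its origin. The hinge is stiff: the ring stays where it is left. It meets the nose at about 0.42, stretches over it under a push of about 5 to 15 N and snaps under it: it is shut beyond about 0.7.
- ring_bow (a point): Middle of the ring's bow, the wire farthest from the hinge: 55 mm from the hinge axis. The bow is 5 mm wire, straight over 26 mm, sprung: it can stretch up to 12 mm outwards along its legs (3 N to start, 1.4 N more per mm; about 6 mm are needed at the nose). The legs are 48 mm apart (wire centres) and pass either side of the bar.
- stand: The pin's stand: a dark wooden block 56 x 56 x 50 mm, fixed, origin at the centre of its underside, with a vertical 14 mm through hole in the middle in which the pin stands, collar on top.
- wax_tin: Bystander: round green wax tin, 86 mm diameter, 30 mm high, loose.
- mug: Bystander: blue and white mug, 78 mm diameter, 92 mm high, loose.
- offcut: Bystander: wooden offcut 48 x 75 x 30 mm, loose.
- ring_tab (a point): Centre of the red thumb tab on the ring's bow, 64 mm from the hinge axis when not stretched: 18 mm long (outwards from the bow wire's centre), 22 mm wide, 4 mm thick, in the plane of the ring. Push it down, clear of the nose, to flip the ring.
There are look-alikes about, which are no part of the job. What is shaped like the pin but orange is not meant.

How it is judged:
On the way:
1. the pin is home in the bar's hole (collar on the bar, upright) with the ring still open (z of pin in the frame of plate_face between -0.004 and 0.003 m and y of pin in the frame of plate_face between -0.004 and 0.004 m and x of pin in the frame of plate_face between -0.056 and -0.012 m and angle between pin's own z axis and vertical below 0.08 rad and value of joint ring below 0.3 rad), for 0.2 s.
At the end, for the whole second after the job is handed in: The pin stands upright (within 0.08 rad) in the hole of the tie bar, its collar within 3 mm of the bar's top, and the ring is snapped in under the bar's nose (ring angle above 0.66 rad); all at rest and released (z of pin in the frame of plate_face between -0.004 and 0.003 m and y of pin in the frame of plate_face between -0.004 and 0.004 m and x of pin in the frame of plate_face between -0.056 and -0.012 m and angle between pin's own z axis and vertical below 0.08 rad and value of joint ring above 0.66 rad and linear speed of pin below 0.02 m/s); the robot touches nothing.
It fails at once if the pin is forced against the jig or its bar with more than 60 N (contact force between pin and jig above 60 N).
It fails at once if a bystander is pushed more than 30 mm from its place (distance of any of wax_tin, mug, offcut from where it was at the start of the episode above 0.03 m).
It also fails if it takes over 72 s, if anything falls off the work surface, if the arm or the gripper's body presses on something with over 40 N, if the wrist force passes 120 N, or if a joint passes its speed limit or range.

## Working session

There is one attempt and no reset: what is moved stays moved. The work goes in short steps, Python scripts to look and compute and a tool call to move; the robot and the scene stay as the last step left them, time stands still between calls to the robot, and variables do not carry over. Pictures are saved under pics/ and viewed, and the job is handed in when it is done.

Besides the shell and the picture viewer there is one more tool, called after ">>>" as name([rows], argument=value, ...), one row to a line, values as JSON. arm_command: Moves the arm, as the interface text tells. Its arguments: {"type":"object","properties":{"slide":{"type":"array"},"turn":{"type":"array"},"jaw":{"type":"array"},"squeeze":{"type":"number"}},"required":["slide","turn","jaw"]}

```bash
mkdir -p pics
python3 - <<'E'
from station import ctrl
import cv2,numpy as np
s=ctrl.observe()
for k in s: print(k,np.round(s[k],4))
for n in("scene","top"):
    c=ctrl.read_camera(n)
    cv2.imwrite(f"pics/{n}0.png",cv2.cvtColor(c["frame"],cv2.COLOR_RGB2BGR))
    print(n,c["fx"],c["fy"],c["cx"],c["cy"],np.round(c["R"],4).tolist(),np.round(c["t"],4).tolist(), (-np.array(c["R"]).T@np.array(c["t"])).round(3))
E
```

```text
clock 0.0
joint_positions [ 1.2389  0.4778  0.0224  1.5565 -0.0115  1.1093 -0.0831]
qvel [-0.0012 -0.0002 -0.0007  0.0003 -0.0006 -0.001   0.0007]
effort [ 7.00000e-04 -5.96456e+01  1.60920e+00 -2.81194e+01  1.27000e-02
  9.20000e-03  0.00000e+00]
eef_pos [ 0.1498 -0.6579  0.4037]
tool_rot [-1.3058  1.0439 -1.0413]
force [-0.4047 -0.2264 -1.0253]
torque [ 0.0257  0.005  -0.0042]
opening 0.0855
scene 427.99670439717977 427.99670439717977 324.4374783396565 204.30520016992037 [[-0.8069, -0.5907, -0.0017], [-0.3497, 0.48, -0.8046], [0.4761, -0.6486, -0.5939]] [0.2743, 0.3419, 0.549] [0.079 0.354 0.602]
top 494.67930482214695 494.67930482214695 315.8260444528538 197.02666485571007 [[-0.0273, -0.9995, -0.0126], [-0.995, 0.0284, -0.0956], [0.096, 0.01, -0.9953]] [-0.1805, 0.5035, 1.161] [ 0.385 -0.206  1.201]
```

View pics/scene0.png

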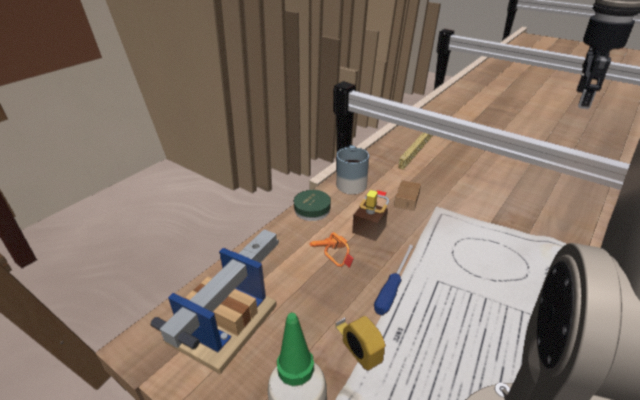

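View pics/top0.png

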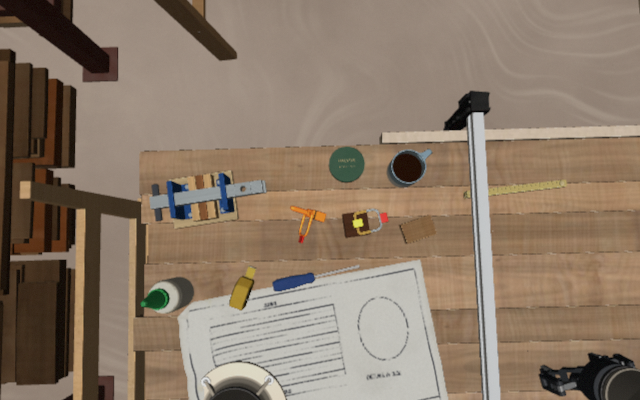

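Run:
```python
from scipy.spatial.transform import Rotation as R
print(R.from_rotvec([-1.3058,1.0439,-1.0413]).as_matrix().round(4))
```

```text
[[ 2.220e-01 -6.000e-04  9.751e-01]
 [-9.751e-01  1.700e-03  2.220e-01]
 [-1.800e-03 -1.000e+00 -2.000e-04]]
```

Run:
```python
import cv2
s=cv2.imread("pics/scene0.png");t=cv2.imread("pics/top0.png")
cv2.imwrite("pics/a1.png",cv2.resize(t[160:260,140:300],None,fx=5,fy=5,interpolation=cv2.INTER_CUBIC))
cv2.imwrite("pics/a2.png",cv2.resize(t[140:260,280:440],None,fx=5,fy=5,interpolation=cv2.INTER_CUBIC))
cv2.imwrite("pics/a3.png",cv2.resize(s[220:370,140:300],None,fx=4,fy=4,interpolation=cv2.INTER_CUBIC)[:600])
cv2.imwrite("pics/a4.png",cv2.resize(s[140:270,290:430],None,fx=4.5,fy=4.5,interpolation=cv2.INTER_CUBIC))
```

```text
(no output)
```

View pics/a1.png

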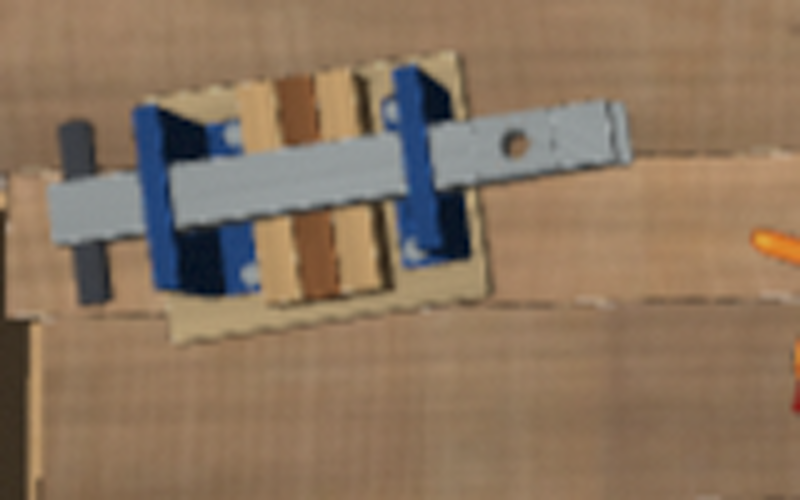

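View pics/a2.png

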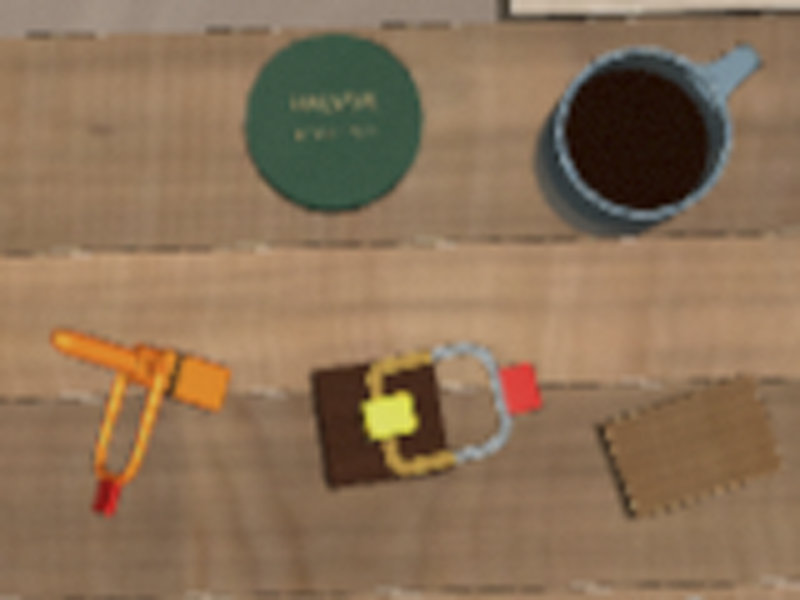

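View pics/a3.png

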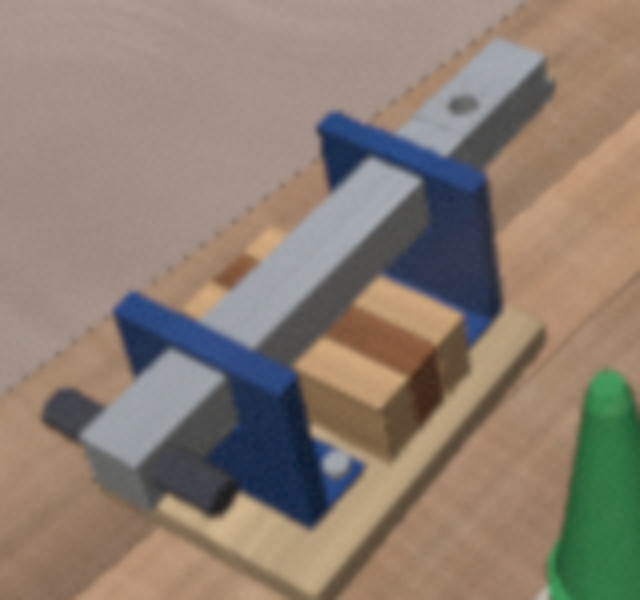

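View pics/a4.png

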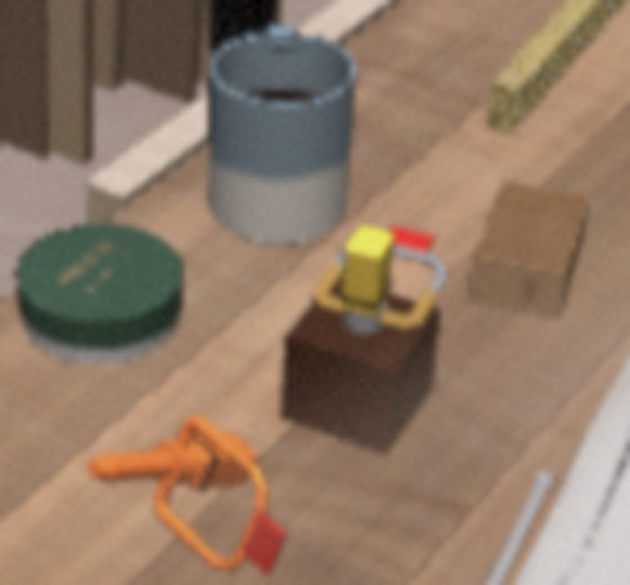

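```bash
cat > h.py <<'E'
import numpy as np,cv2
from station import ctrl
def cams(tag=None):
    d={}
    for n in("scene","top"):
        c=ctrl.read_camera(n); d[n]=c
        if tag: cv2.imwrite(f"pics/{n}_{tag}.png",cv2.cvtColor(c["frame"],cv2.COLOR_RGB2BGR))
    return d
def P(c):
    K=np.array([[c["fx"],0,c["cx"]],[0,c["fy"],c["cy"]],[0,0,1]])
    return K@np.hstack([np.array(c["R"]),np.array(c["t"]).reshape(3,1)])
def tri(d,ps,pt):
    X=cv2.triangulatePoints(P(d["scene"]),P(d["top"]),np.array(ps,float).reshape(2,1),np.array(pt,float).reshape(2,1)).ravel()
    X=X[:3]/X[3]
    e=[np.linalg.norm(proj(d[n],X)-p) for n,p in(("scene",ps),("top",pt))]
    return X,np.round(e,2)
def proj(c,X):
    p=P(c)@np.append(X,1); return p[:2]/p[2]
def plane(c,p,z):
    R=np.array(c["R"]);t=np.array(c["t"]).ravel();C=-R.T@t
    v=R.T@np.array([(p[0]-c["cx"])/c["fx"],(p[1]-c["cy"])/c["fy"],1])
    return C+v*(z-C[2])/v[2]
E
python3 - <<'E'
from h import *
d=cams()
def blob(n,lo,hi,box=None):
    f=cv2.cvtColor(d[n]["frame"],cv2.COLOR_RGB2HSV)
    m=cv2.inRange(f,lo,hi)
    if box: 
        x0,y0,x1,y1=box; q=np.zeros_like(m);q[y0:y1,x0:x1]=m[y0:y1,x0:x1];m=q
    k,l,s,c=cv2.connectedComponentsWithStats(m)
    i=1+np.argmax(s[1:,4]);return c[i],s[i],cv2.minAreaRect(cv2.findContours((l==i).astype(np.uint8),0,2)[0][0])
# hole dark centroid
for n,b in(("top",(238,183,250,195)),("scene",(249,240,263,252))):
    g=cv2.cvtColor(d[n]["frame"],cv2.COLOR_RGB2GRAY).astype(float)
    x0,y0,x1,y1=b;w=np.clip(np.median(g[y0:y1,x0:x1])-12-g[y0:y1,x0:x1],0,None)
    print(n,g[y0:y1,x0:x1].astype(int))
    Y,X=np.mgrid[y0:y1,x0:x1];print((w*X).sum()/w.sum(),(w*Y).sum()/w.sum())
# yellow top / tab
for n,b in(("top",(340,210,380,240)),("scene",(355,180,385,215))):
    print(n,blob(n,(25,120,200),(34,255,255),b)); print(n,"all", blob(n,(24,110,90),(34,255,255),b))
for n,b in(("top",(372,205,395,230)),("scene",(370,185,395,200))):
    print(n,"red",blob(n,(0,150,120),(6,255,255),b))
E
```

```text
top [[142 142 142 145 149 149 146 147 149 149 148 148]
 [150 150 150 147 148 149 146 148 150 148 148 147]
 [150 149 149 133 127 131 137 146 150 150 150 148]
 [149 149 136 101  80  84  99 140 151 151 151 151]
 [150 150 110  65  63  78  86 126 145 149 152 152]
 [151 143  92  55  83 101 106 118 136 147 147 148]
 [152 143  91  60  98 110 109 123 142 146 147 146]
 [148 149 108  68  99 103 114 136 147 150 150 149]
 [149 150 135 109 117 122 133 146 150 151 150 150]
 [151 151 151 139 142 145 148 150 150 148 148 148]
 [150 149 150 148 148 147 150 149 149 141 131 128]
 [148 149 142 138 132 129 123 118 115 105  91  84]]
242.74457308248915 188.89652677279307
scene [[140 140 146 155 159 162 160 161 164 163 166 164 162 160]
 [143 147 157 161 163 164 158 159 162 165 164 160 160 161]
 [150 154 161 161 163 162 160 159 161 163 160 159 158 162]
 [155 160 164 157 154 150 147 144 148 152 157 156 159 161]
 [159 161 160 148 131 122 118 116 122 131 147 159 161 163]
 [160 162 154 132 105 100 103 107 107 115 134 157 163 162]
 [161 161 147 113  90  93 101 108 110 115 132 156 161 156]
 [163 161 151 124 102 102 
[... 631 characters left out ...]
 (8.48874568939209, 10.186494827270508), 75.96376037597656))
scene (array([371.34042553, 193.29787234]), array([367, 190,  10,   7,  47], dtype=int32), ((371.54998779296875, 193.34999084472656), (8.22192096710205, 6.008327484130859), 18.434947967529297))
scene all (array([371.53225806, 193.75806452]), array([367, 190,  10,   8,  62], dtype=int32), ((371.5, 193.5), (7.0, 9.0), 90.0))
top red (array([383.7704918 , 217.27868852]), array([380, 213,   8,  10,  61], dtype=int32), ((383.8235778808594, 217.2941131591797), (9.216353416442871, 6.305926322937012), 75.96376037597656))
scene red (array([381.375, 192.375]), array([378, 191,   8,   4,  24], dtype=int32), ((381.5, 192.5), (3.0, 7.0), 90.0))
```

Run:
```python
from h import *
d=cams()
print("hole",tri(d,(255.8,246),(242.7,188.4)))
print("griptop",tri(d,(371.4,193.2),(357.8,222.6)), plane(d["top"],(357.8,222.6),.098),plane(d["scene"],(371.4,193.2),.098))
print("tab",tri(d,(381.4,192.4),(383.8,217.3)), plane(d["top"],(383.8,217.3),.056),plane(d["scene"],(381.4,192.4),.056))
# stand top centre from corners a2 left edge etc
f=lambda p,s,o:((p[0]+.5)/s-.5+o[0],(p[1]+.5)/s-.5+o[1])
for z in(.06,.08,.09,.10,.11): print(z,plane(d["top"],(242.7,188.4),z),plane(d["scene"],(255.8,246),z))
# bar end corners: top far(607,100),(619,163); scene (500,39),(545,62)
for a,b in(((607,100),(497,39)),((619,163),(546,62))):
    print("corner",tri(d,f(b,4,(140,220)),f(a,5,(140,160))))
# plate top corners front: top (418,66)? scene (330,112),(487,178)
print("plate",tri(d,f((487,182),4,(140,220)),f((437,250),5,(140,160))))
# beam: 
for z in (.1,.2,.3): print("beam",z,plane(d["top"],(470,110),z),plane(d["top"],(497,395),z),plane(d["scene"],(350,93),z),plane(d["scene"],(640,165),z))
```

```text
hole (array([ 0.51523194, -0.03085449,  0.09079805]), array([0.82, 0.48]))
griptop (array([ 0.43086817, -0.28758877,  0.09473334]), array([0.34, 0.24])) [ 0.43119884 -0.28709663  0.098     ] [ 0.42798242 -0.28378517  0.098     ]
tab (array([ 0.44217157, -0.35131642,  0.05638407]), array([0.91, 0.66])) [ 0.4435444  -0.35067043  0.056     ] [ 0.44064452 -0.35276687  0.056     ]
0.06 [ 0.51974307 -0.02527819  0.06      ] [ 0.5400609  -0.05474827  0.06      ]
0.08 [ 0.51737674 -0.0284488   0.08      ] [ 0.5230537 -0.0396565  0.08     ]
0.09 [ 0.51619357 -0.03003411  0.09      ] [ 0.5145501  -0.03211061  0.09      ]
0.1 [ 0.5150104  -0.03161942  0.1       ] [ 0.50604651 -0.02456473  0.1       ]
0.11 [ 0.51382724 -0.03320472  0.11      ] [ 0.49754291 -0.01701884  0.11      ]
corner (array([ 0.53408343, -0.07268007,  0.09174231]), array([0.69, 0.42]))
corner (array([ 0.50623155, -0.07675617,  0.08874438]), array([0.09, 0.05]))
plate (array([0.46780127, 0.00395549, 0.09867682]), array([0.61, 0.34]))
beam 0.1 [ 0.6789924 -0.5499196  0.1      ] [ 0.0534325  -0.57198585  0.1       ] [ 0.75594262 -0.70036367  0.1       ] [-0.00393613 -0.73172345  0.1       ]
beam 0.2 [ 0.6522731  -0.51871712  0.2       ] [ 0.08350666 -0.53878002  0.2       ] [ 0.62108874 -0.49018129  0.2       ] [ 0.01269518 -0.51528935  0.2       ]
beam 0.3 [ 0.6255538  -0.48751464  0.3       ] [ 0.11358083 -0.50557418  0.3       ] [ 0.48623485 -0.2799989   0.3       ] [ 0.0293265  -0.29885526  0.3       ]
```

```bash
cat >> h.py <<'E'
from scipy.spatial.transform import Rotation as Ro
def plan(target,yaw,n,start=None):
    """yaw: world angle (deg) of tool x; prints n rows of slide/turn"""
    if start is None:
        s=ctrl.observe(); p=np.array(s["eef_pos"]);R=Ro.from_rotvec(s["tool_rot"]).as_matrix()
        y=np.degrees(np.arctan2(R[1,0],R[0,0]))
    else: p,y=start
    p=np.array(p,float);print("from",p.round(4),"yaw",round(y,2))
    st=(np.array(target)-p)/n;dy=((yaw-y+180)%360-180)/n
    out=[]
    for i in range(n):
        a=np.radians(y+dy*i)
        tx=np.array([np.cos(a),np.sin(a),0]);ty=np.array([0,0,-1.]);tz=np.cross(tx,ty)
        out.append(([round(float(st@v*1000),1) for v in(tx,ty,tz)],round(-dy,2)))
    for o in out: print(o)
E
python3 - <<'E'
from h import *
d=cams();c=d["top"]
g=cv2.cvtColor(c["frame"],cv2.COLOR_RGB2HSV)
m=cv2.inRange(g,(90,10,110),(125,75,200))
k,l,s,ce=cv2.connectedComponentsWithStats(m[:,225:275][170:205])
i=1+np.argmax(s[1:,4]);mm=(l==i)
up=[];lo=[]
for x in range(4,34):
    r=np.where(mm[:,x])[0]
    if len(r)>8: up.append((x+225,r[0]+170-.5));lo.append((x+225,r[-1]+170+.5))
print(up[::6],lo[::6])
for e in(up,lo):
    q=np.array([plane(c,p,.09)[:2] for p in e]);co=np.polyfit(q[:,1],q[:,0],1);print(co,np.degrees(np.arctan(-co[0])), "x at hole y",np.polyval(co,-.030))
plan([.29,-.45,.47],-33,8)
E
```

```text
[(248, np.float64(182.5)), (258, np.float64(180.5))] [(248, np.float64(193.5)), (258, np.float64(191.5))]
[-0.14588738  0.52233885] 8.30017692499714 x at hole y 0.5267154727627092
[-0.13924782  0.49865939] 7.9273377334117034 x at hole y 0.5028368287059445
from [ 0.1498 -0.6582  0.4046] yaw -77.18
([-21.5, -8.2, 22.9], np.float64(-5.52))
([-19.2, -8.2, 24.8], np.float64(-5.52))
([-16.7, -8.2, 26.6], np.float64(-5.52))
([-14.1, -8.2, 28.0], np.float64(-5.52))
([-11.3, -8.2, 29.3], np.float64(-5.52))
([-8.4, -8.2, 30.2], np.float64(-5.52))
([-5.5, -8.2, 30.9], np.float64(-5.52))
([-2.5, -8.2, 31.3], np.float64(-5.52))
```

>>> arm_command([
  [0,-40,0],
  [0,-30,0],
  [0,0,0],
], turn=[0,0,0], jaw=[-1,-1,-1], squeeze=40)

```text
clock: 0.7
eef_pos: [0.1498, -0.6579, 0.4752]
tool_rot: [-1.305, 1.045, -1.04]
force: [-0.4, -0.6, 0.1]
opening: 0.0853
```

Run:
```python
from h import *
plan([.431,-.287,.47],10,15)
```

```text
from [ 0.1498 -0.6579  0.4752] yaw -77.18
([-19.9, 0.3, 23.8], np.float64(-5.81))
([-17.4, 0.3, 25.7], np.float64(-5.81))
([-14.8, 0.3, 27.3], np.float64(-5.81))
([-11.9, 0.3, 28.7], np.float64(-5.81))
([-8.9, 0.3, 29.7], np.float64(-5.81))
([-5.9, 0.3, 30.5], np.float64(-5.81))
([-2.8, 0.3, 30.9], np.float64(-5.81))
([0.4, 0.3, 31.0], np.float64(-5.81))
([3.5, 0.3, 30.8], np.float64(-5.81))
([6.6, 0.3, 30.3], np.float64(-5.81))
([9.6, 0.3, 29.5], np.float64(-5.81))
([12.6, 0.3, 28.4], np.float64(-5.81))
([15.4, 0.3, 26.9], np.float64(-5.81))
([18.0, 0.3, 25.2], np.float64(-5.81))
([20.5, 0.3, 23.3], np.float64(-5.81))
```

>>> arm_command([
  [-20,0,24],
  [-17,0,26],
  [-15,0,27],
  [-12,0,29],
  [-9,0,30],
], turn=[-5.8,-5.8,-5.8,-5.8,-5.8], jaw=[-1,-1,-1,-1,-1])

```text
clock: 1.2
eef_pos: [0.242, -0.5324, 0.4729]
tool_rot: [-1.471, 0.654, -0.646]
force: [1.1, -0.8, 0.3]
opening: 0.0855
```

>>> arm_command([
  [-6,0,30],
  [-3,0,31],
  [0,0,31],
  [4,0,31],
  [7,0,30],
], turn=[-5.8,-5.8,-5.8,-5.8,-5.8], jaw=[-1,-1,-1,-1,-1])

```text
clock: 1.7
eef_pos: [0.3362, -0.401, 0.4698]
tool_rot: [-1.554, 0.244, -0.233]
force: [-0.1, -0.2, -0.7]
opening: 0.0849
```

Run:
```python
from h import *
plan([.431,-.287,.40],10,5)
```

```text
from [ 0.3362 -0.401   0.4698] yaw -17.42
([11.3, 14.0, 27.4], np.float64(-5.48))
([13.8, 14.0, 26.2], np.float64(-5.48))
([16.3, 14.0, 24.8], np.float64(-5.48))
([18.6, 14.0, 23.1], np.float64(-5.48))
([20.7, 14.0, 21.2], np.float64(-5.48))
```

>>> arm_command([
  [11,14,27],
  [14,14,26],
  [16,14,25],
  [19,14,23],
  [20,14,21],
], turn=[-5.5,-5.5,-5.5,-5.5,-5.5], jaw=[-1,-1,-1,-1,-1])

```text
clock: 2.2
eef_pos: [0.4315, -0.281, 0.3975]
tool_rot: [-1.563, -0.151, 0.157]
force: [0.3, 0.2, 0.6]
opening: 0.0851
```

>>> arm_command([
  [0,0,0],
], turn=[0], jaw=[-1])

```text
clock: 2.3
eef_pos: [0.4331, -0.2769, 0.3954]
tool_rot: [-1.559, -0.158, 0.165]
force: [-0.2, 0.2, -0.1]
opening: 0.0852
```

Run:
```python
from h import *
d=cams("b")
plan([.431,-.287,.242],10.2,4)
print(Ro.from_rotvec(ctrl.observe()["tool_rot"]).as_matrix().round(3))
s=cv2.imread("pics/scene_b.png");cv2.imwrite("pics/b1.png",cv2.resize(s[80:280,250:450],None,fx=3,fy=3))
```

```text
from [ 0.4315 -0.2804  0.3968] yaw 11.33
([-0.4, 38.7, -1.6], np.float64(0.28))
([-0.4, 38.7, -1.6], np.float64(0.28))
([-0.4, 38.7, -1.6], np.float64(0.28))
([-0.4, 38.7, -1.6], np.float64(0.28))
[[ 0.98  -0.005 -0.196]
 [ 0.197  0.003  0.98 ]
 [-0.005 -1.     0.004]]
```

View pics/b1.png

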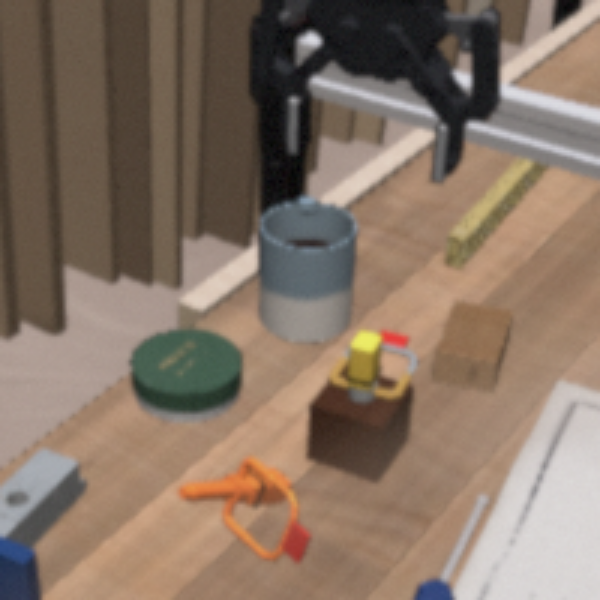

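>>> arm_command([
  [0,40,-3],
  [0,35,-2],
  [0,25,-2],
  [0,0,0],
], turn=[0.5,0.5,0,0], jaw=[-1,-1,-1,-1])

```text
clock: 2.8
eef_pos: [0.4307, -0.2929, 0.2964]
tool_rot: [-1.571, -0.13, 0.133]
force: [0.6, -0.3, -0.5]
opening: 0.0856
```

Run:
```python
from h import *
plan([.431,-.287,.242],10.2,3)
```

```text
from [ 0.4307 -0.2929  0.2964] yaw 9.6
([0.4, 18.1, 1.9], np.float64(-0.2))
([0.4, 18.1, 1.9], np.float64(-0.2))
([0.5, 18.1, 1.9], np.float64(-0.2))
```

>>> arm_command([
  [0.5,20,3],
  [0.5,18,2],
  [0,12,1],
  [0,4,0],
], turn=[-0.5,0,0,0], jaw=[-1,-1,-1,-1])

```text
clock: 3.2
eef_pos: [0.4306, -0.2918, 0.2458]
tool_rot: [-1.577, -0.134, 0.129]
force: [0.1, -0.4, 0.5]
opening: 0.0856
```

Run:
```python
from h import *
d=cams("c")
plan([.431,-.287,.242],10.2,1)
s=cv2.imread("pics/scene_c.png");cv2.imwrite("pics/c1.png",cv2.resize(s[80:280,250:450],None,fx=3,fy=3))
```

```text
from [ 0.4309 -0.2918  0.2462] yaw 9.6
([0.9, 4.2, 4.8], np.float64(-0.6))
```

View pics/c1.png

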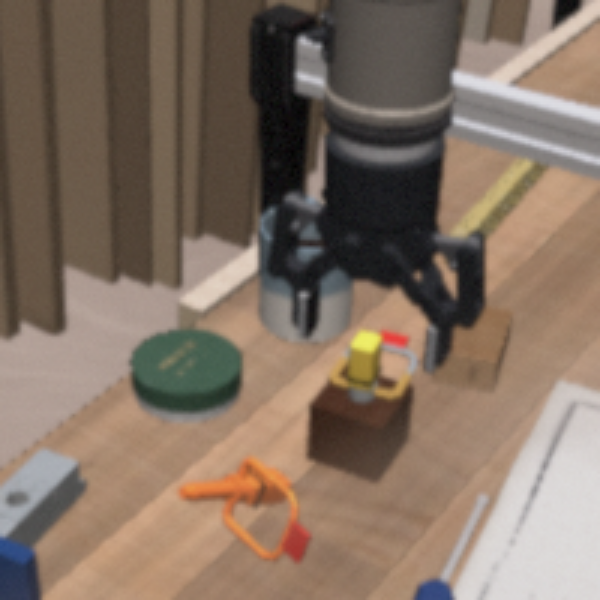

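>>> arm_command([
  [1,4,5],
  [0,0,0],
], turn=[-0.6,0], jaw=[-1,-1])

```text
clock: 3.5
eef_pos: [0.4317, -0.287, 0.2436]
tool_rot: [-1.579, -0.144, 0.136]
force: [-0.3, 1.1, 0.3]
opening: 0.0854
```

Run:
```python
from h import *
plan([.431,-.287,.242],10.2,1)
```

```text
from [ 0.4317 -0.287   0.2436] yaw 10.21
([-0.7, 1.6, 0.1], np.float64(0.01))
```

Good alignment; close.

>>> arm_command([
  [0,1,0],
  [0,0,0],
  [0,0,0],
  [0,0,0],
  [0,0,0],
], turn=[0,0,0,0,0], jaw=[1,1,1,1,1], squeeze=50)

```text
clock: 4.0
eef_pos: [0.4315, -0.2874, 0.2438]
tool_rot: [-1.58, -0.144, 0.136]
force: [-0.8, -1.8, 0.6]
opening: 0.0174
```

>>> arm_command([
  [0,0,0],
  [0,0,0],
  [0,0,0],
  [0,0,0],
], turn=[0,0,0,0], jaw=[1,1,1,1])

```text
clock: 4.4
eef_pos: [0.4315, -0.2875, 0.2438]
tool_rot: [-1.58, -0.144, 0.136]
force: [-1.1, 0.7, 0.8]
opening: 0.0175
```

>>> arm_command([
  [0,-15,0],
  [0,-25,0],
  [0,-35,0],
  [0,-40,0],
  [0,-25,0],
], turn=[0,0,0,0,0], jaw=[1,1,1,1,1])

```text
clock: 4.9
eef_pos: [0.4297, -0.2856, 0.3836]
tool_rot: [-1.574, -0.14, 0.14]
force: [-0.7, -0.6, -2.4]
opening: 0.0171
```

Run:
```python
from h import *
d=cams("d")
s=ctrl.observe();print(s["eef_pos"],s["force"],s["opening"])
plan([.5155,-.0305,.375],7.5,10)
s=cv2.imread("pics/scene_d.png");cv2.imwrite("pics/d1.png",cv2.resize(s[60:260,270:470],None,fx=3,fy=3))
```

```text
[ 0.43047069 -0.28594001  0.38472996] [-0.03170129 -0.49448472 -1.03451248] 0.017323186944109396
from [ 0.4305 -0.2859  0.3847] yaw 10.22
([12.9, 1.0, 23.6], np.float64(0.27))
([12.8, 1.0, 23.7], np.float64(0.27))
([12.7, 1.0, 23.8], np.float64(0.27))
([12.6, 1.0, 23.8], np.float64(0.27))
([12.4, 1.0, 23.9], np.float64(0.27))
([12.3, 1.0, 23.9], np.float64(0.27))
([12.2, 1.0, 24.0], np.float64(0.27))
([12.1, 1.0, 24.0], np.float64(0.27))
([12.0, 1.0, 24.1], np.float64(0.27))
([11.9, 1.0, 24.2], np.float64(0.27))
```

View pics/d1.png

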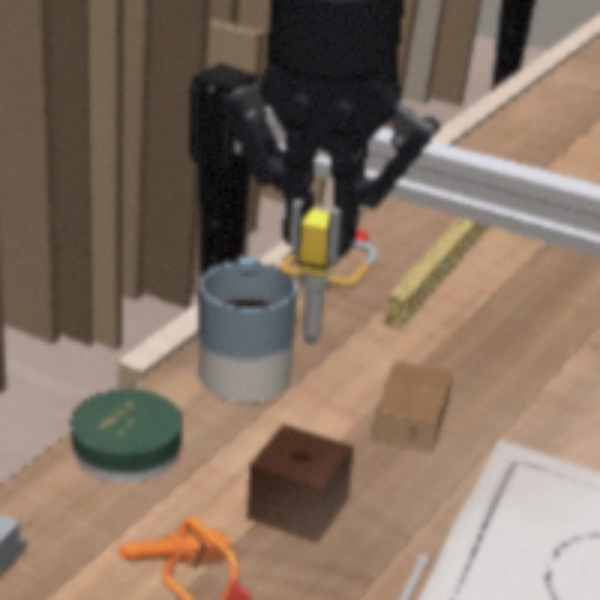

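>>> arm_command([
  [13,1,24],
  [13,1,24],
  [13,1,24],
  [12,1,24],
  [12,1,24],
], turn=[0.3,0.3,0.3,0.3,0.3], jaw=[1,1,1,1,1])

```text
clock: 5.5
eef_pos: [0.4711, -0.1573, 0.3733]
tool_rot: [-1.579, -0.11, 0.112]
force: [0.3, -0.5, -1.9]
opening: 0.0174
```

>>> arm_command([
  [12,0,24],
  [12,0,24],
  [12,0,24],
  [12,0,20],
  [0,0,0],
], turn=[0.3,0.3,0.3,0.3,0], jaw=[1,1,1,1,1])

```text
clock: 6.0
eef_pos: [0.5058, -0.0511, 0.3653]
tool_rot: [-1.574, -0.092, 0.107]
force: [0.1, 0.4, -2.2]
opening: 0.0176
```

Run:
```python
from h import *
plan([.5155,-.0305,.375],7.5,1)
```

```text
from [ 0.5058 -0.0511  0.3653] yaw 7.24
([12.2, -9.7, 19.3], np.float64(-0.26))
```

>>> arm_command([
  [10,0,16],
  [2,0,3],
  [0,0,0],
], turn=[0,0,0], jaw=[1,1,1])

```text
clock: 6.3
eef_pos: [0.5142, -0.031, 0.3614]
tool_rot: [-1.574, -0.088, 0.112]
force: [0.4, -1.0, -1.1]
opening: 0.0172
```

Run:
```python
from h import *
d=cams("e")
plan([.5155,-.0305,.365],7.5,1)
s=cv2.imread("pics/scene_e.png");cv2.imwrite("pics/e1.png",cv2.resize(s[150:300,170:330],None,fx=4,fy=4,interpolation=cv2.INTER_CUBIC))
s=cv2.imread("pics/top_e.png");cv2.imwrite("pics/e2.png",cv2.resize(s[140:260,180:320],None,fx=5,fy=5,interpolation=cv2.INTER_CUBIC))
```

```text
from [ 0.5141 -0.0315  0.3617] yaw 7.24
([1.5, -3.3, 0.8], np.float64(-0.26))
```

View pics/e1.png

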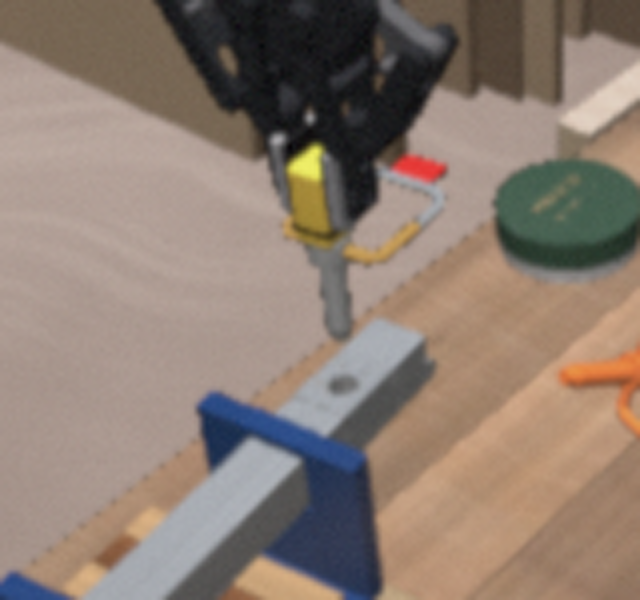

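View pics/e2.png

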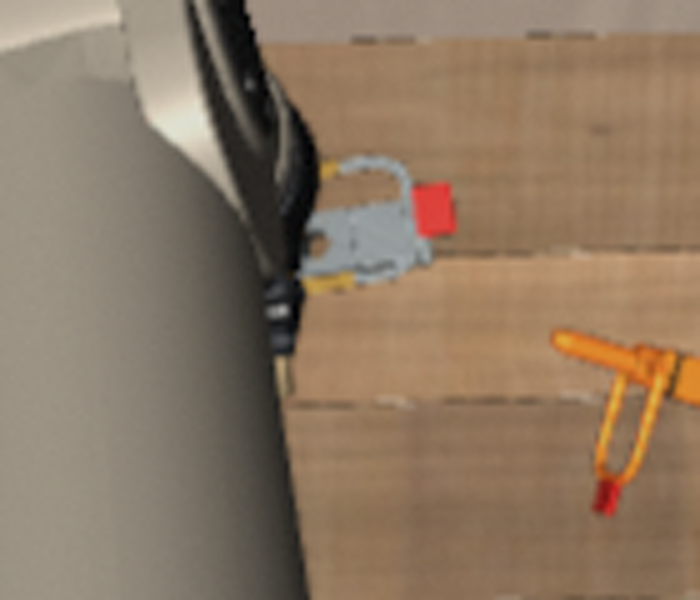

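Run:
```python
from h import *
d=cams()
s=ctrl.observe();p=np.array(s["eef_pos"]);print(p, Ro.from_rotvec(s["tool_rot"]).as_matrix().round(4).tolist())
def red(n,box):
    f=cv2.cvtColor(d[n]["frame"],cv2.COLOR_RGB2HSV);x0,y0,x1,y1=box
    m=cv2.inRange(f[y0:y1,x0:x1],(0,150,120),(6,255,255));M=cv2.moments(m,True);return M["m10"]/M["m00"]+x0,M["m01"]/M["m00"]+y0
rt=red("top",(260,172,275,192));rs=red("scene",(262,185,285,200));print(rt,rs)
print("tab tri",tri(d,rs,rt),plane(d["top"],rt,p[2]-.1878),plane(d["scene"],rs,p[2]-.1878))
tip=((340+.5)/4-.5+170,(330+.5)/4-.5+150)
print("tip",plane(d["scene"],tip,p[2]-.2358))
# expected pixel of tool-axis tip
R=Ro.from_rotvec(s["tool_rot"]).as_matrix()
X=p+R[:,1]*.2358;print("axis tip",X,proj(d["scene"],X),tip)
```

```text
[ 0.51423146 -0.03167571  0.36213009] [[0.992, -0.0136, -0.1253], [0.1253, -0.0064, 0.9921], [-0.0143, -0.9999, -0.0046]]
(266.7763157894737, 181.3684210526316) (274.5531914893617, 191.06382978723406)
tab tri (array([ 0.51917113, -0.09442017,  0.17221646]), array([0.65, 0.41])) [ 0.51958909 -0.09411836  0.17433009] [ 0.51592231 -0.09270202  0.17433009]
tip [ 0.50995276 -0.0294391   0.12633009]
axis tip [ 0.51101789 -0.03318408  0.12635681] [255.68465918 230.74539308] (254.625, 232.125)
```

>>> arm_command([
  [4.5,10,-1],
  [0,10,0],
  [0,0,0],
], turn=[-0.3,0,0], jaw=[1,1,1])

```text
clock: 6.8
eef_pos: [0.5185, -0.0341, 0.3404]
tool_rot: [-1.575, -0.09, 0.112]
force: [0.2, -0.1, -1.9]
opening: 0.0173
```

```bash
cat > chk.py <<'E'
from h import *
import sys
tag=sys.argv[1]
d=cams(tag)
s=ctrl.observe();p=np.array(s["eef_pos"]);R=Ro.from_rotvec(s["tool_rot"]).as_matrix()
print(p.round(4),"yaw",np.degrees(np.arctan2(R[1,0],R[0,0])).round(2),"ty",R[:,1].round(4),"F",np.round(s["force"],1),"open",s["opening"],s["clock"])
print("axis at origin height",(p+R[:,1]*.1938).round(4),"tip",(p+R[:,1]*.2358).round(4))
s=cv2.imread(f"pics/scene_{tag}.png");a=cv2.resize(s[170:290,190:310],None,fx=3.3,fy=3.3,interpolation=cv2.INTER_CUBIC)
s=cv2.imread(f"pics/top_{tag}.png");b=cv2.resize(s[145:245,200:300],a.shape[1::-1],interpolation=cv2.INTER_CUBIC)
cv2.imwrite(f"pics/k_{tag}.png",np.hstack([a,b]))
E
python3 chk.py f
```

```text
[ 0.519  -0.0339  0.3415] yaw 7.37 ty [-0.0118 -0.0073 -0.9999] F [ 0.1 -0.6 -1.4] open 0.017294345759238848 6.9
axis at origin height [ 0.5167 -0.0353  0.1477] tip [ 0.5162 -0.0356  0.1057]
```

View pics/k_f.png

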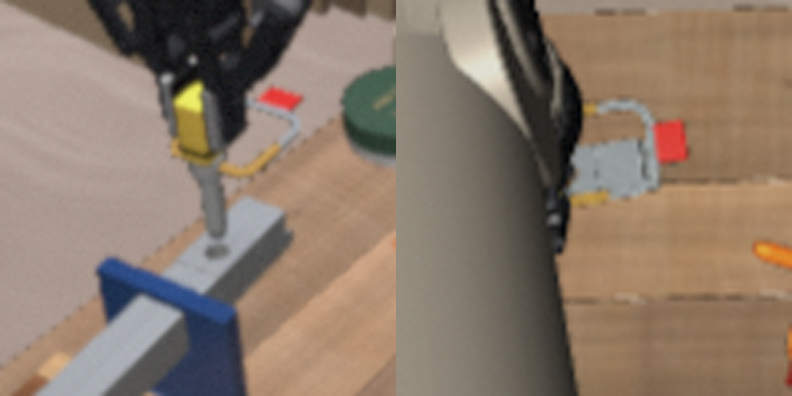

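```bash
cat > m.py <<'E'
from h import *
d=cams()
s=ctrl.observe();p=np.array(s["eef_pos"]);R=Ro.from_rotvec(s["tool_rot"]).as_matrix();y=np.arctan2(R[1,0],R[0,0])
def red(n,box):
    f=cv2.cvtColor(d[n]["frame"],cv2.COLOR_RGB2HSV);x0,y0,x1,y1=box
    m=cv2.inRange(f[y0:y1,x0:x1],(0,150,120),(6,255,255));M=cv2.moments(m,True);return M["m10"]/M["m00"]+x0,M["m01"]/M["m00"]+y0
rt=red("top",(255,165,280,200));rs=red("scene",(262,185,300,230))
T,e=tri(d,rs,rt);print("tab tri",T.round(4),e)
z=p[2]-.1878
for n,q in(("top",rt),("scene",rs)):
    X=plane(d[n],q,z);print(n,"pin centre from tab",(X+.064*np.array([-np.sin(y),np.cos(y),0])).round(4))
E
python3 m.py
python3 - <<'E'
from h import *
d=cams()
z=ctrl.observe()["eef_pos"][2]-.2358
print(z,plane(d["scene"],(255.6,239.5),z), plane(d["scene"],(255.4,245.8),.09))
E
```

```text
tab tri [ 0.5243 -0.0969  0.1522] [1.08 0.68]
top pin centre from tab [ 0.517  -0.0327  0.1544]
scene pin centre from tab [ 0.5121 -0.032   0.1544]
0.10668999286111186 [ 0.5124195  -0.03169506  0.10668999] [ 0.51549363 -0.03207795  0.09      ]
```

>>> arm_command([
  [0,3,2],
  [0,4,0],
  [0,3,0],
  [0,0,0],
], turn=[0,0,0,0], jaw=[1,1,1,1])

```text
clock: 7.5
eef_pos: [0.5189, -0.0312, 0.3322]
tool_rot: [-1.575, -0.095, 0.109]
force: [0.1, 0.4, -1.1]
opening: 0.0173
```

```bash
python3 chk.py g;python3 m.py
```

```text
[ 0.5191 -0.0312  0.3325] yaw 7.41 ty [-0.0083 -0.0076 -0.9999] F [-0.5  0.  -1.5] open 0.01737557054338094 7.6
axis at origin height [ 0.5175 -0.0327  0.1387] tip [ 0.5171 -0.033   0.0968]
tab tri [ 0.525  -0.0946  0.1426] [0.81 0.51]
top pin centre from tab [ 0.5173 -0.0307  0.1449]
scene pin centre from tab [ 0.5131 -0.0295  0.1449]
```

View pics/k_g.png

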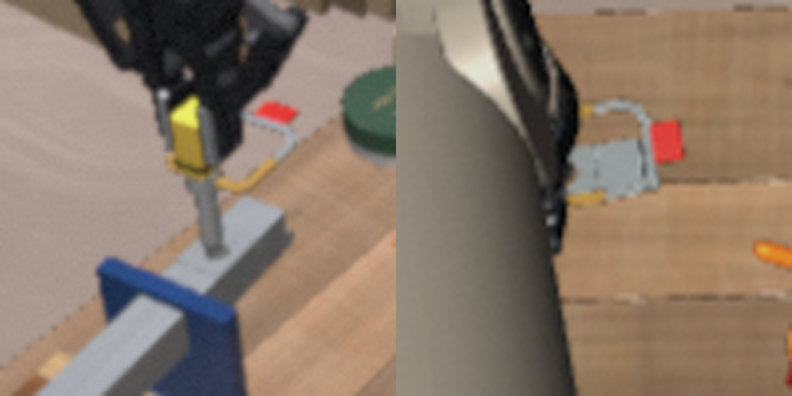

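>>> arm_command([
  [-0.5,2,0],
  [0,2,0],
  [0,2,0],
  [0,2,0],
], turn=[0,0,0,0], jaw=[1,1,1,1])

```text
clock: 8.1
eef_pos: [0.5187, -0.0318, 0.3247]
tool_rot: [-1.576, -0.095, 0.107]
force: [-1.1, -2.2, -0.9]
opening: 0.0174
```

```bash
python3 chk.py h
```

```text
[ 0.5186 -0.0318  0.3244] yaw 7.38 ty [-0.0076 -0.0084 -0.9999] F [-0.9 -1.8 -1.9] open 0.017206609380831402 8.2
axis at origin height [ 0.5171 -0.0335  0.1306] tip [ 0.5168 -0.0338  0.0886]
```

View pics/k_h.png

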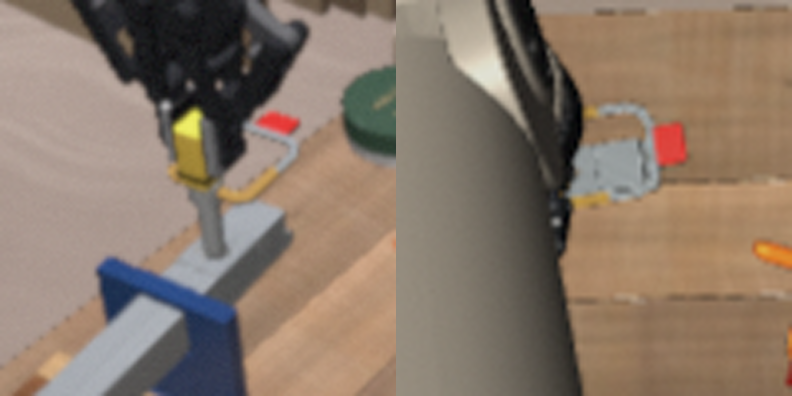

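>>> arm_command([
  [0,2,-1],
  [0,2,0],
  [0,2,0],
  [0,2,0],
], turn=[0,0,0,0], jaw=[1,1,1,1])

```text
clock: 8.6
eef_pos: [0.5186, -0.0328, 0.3159]
tool_rot: [-1.576, -0.095, 0.108]
force: [-0.3, -0.3, -1.5]
opening: 0.0172
```

>>> arm_command([
  [0,2,0],
  [0,2,0],
], turn=[0,0], jaw=[1,1])

```text
clock: 8.8
eef_pos: [0.5186, -0.0328, 0.3117]
tool_rot: [-1.576, -0.095, 0.108]
force: [-0.7, -0.3, 1.5]
opening: 0.0174
```

>>> arm_command([
  [0,2.5,0],
  [0,2.5,0],
  [0,2.5,0],
], turn=[0,0,0], jaw=[1,1,1])

```text
clock: 9.1
eef_pos: [0.5186, -0.0327, 0.3041]
tool_rot: [-1.576, -0.095, 0.108]
force: [-2.6, -0.6, 2.9]
opening: 0.0172
```

>>> arm_command([
  [0,2,0],
  [0,2,0],
  [0,2,0],
], turn=[0,0,0], jaw=[1,1,1])

```text
clock: 9.4
eef_pos: [0.5184, -0.0326, 0.2976]
tool_rot: [-1.576, -0.095, 0.108]
force: [-1.5, -1.2, 3.1]
opening: 0.0171
```

>>> arm_command([
  [0,2,0],
  [0,2,0],
  [0,1.5,0],
], turn=[0,0,0], jaw=[1,1,1])

```text
clock: 9.7
eef_pos: [0.5183, -0.0325, 0.2916]
tool_rot: [-1.576, -0.095, 0.108]
force: [-1.9, -0.3, 1.7]
opening: 0.0172
```

>>> arm_command([
  [0,1.5,0],
  [0,1.5,0],
], turn=[0,0], jaw=[1,1])

```text
clock: 9.9
eef_pos: [0.5183, -0.0324, 0.2887]
tool_rot: [-1.576, -0.094, 0.108]
force: [-7.9, 0.6, 22.7]
opening: 0.0171
```

```bash
python3 chk.py i;python3 m.py
```

```text
[ 0.5183 -0.0324  0.2888] yaw 7.4 ty [-0.0083 -0.0084 -0.9999] F [-4.8 -0.7  5.7] open 0.01746553255044908 10.0
axis at origin height [ 0.5167 -0.034   0.095 ] tip [ 0.5163 -0.0343  0.053 ]
tab tri [ 0.524  -0.0957  0.1001] [0.63 0.39]
top pin centre from tab [ 0.5163 -0.0317  0.101 ]
scene pin centre from tab [ 0.5139 -0.032   0.101 ]
```

View pics/k_i.png

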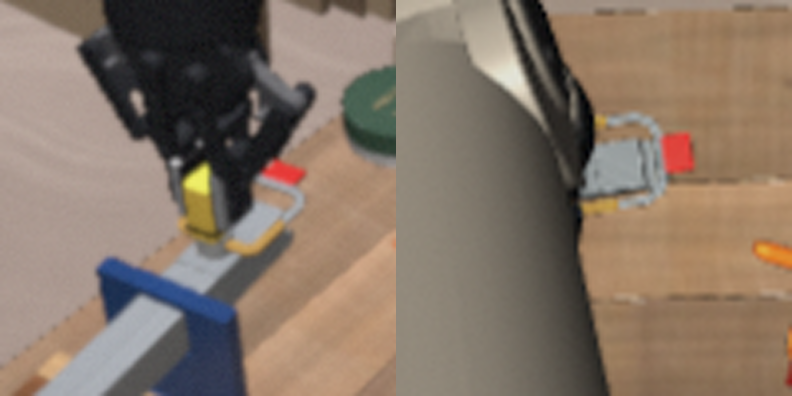

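>>> arm_command([
  [0,0,0],
  [0,0,0],
  [0,0,0],
], turn=[0,0,0], jaw=[1,1,1])

```text
clock: 10.4
eef_pos: [0.5182, -0.0323, 0.2888]
tool_rot: [-1.576, -0.095, 0.108]
force: [-3.7, -0.2, 3.2]
opening: 0.0173
```

>>> arm_command([
  [0,0.7,0],
], turn=[0], jaw=[1])

```text
clock: 10.5
eef_pos: [0.5183, -0.0323, 0.2887]
tool_rot: [-1.577, -0.095, 0.109]
force: [-6.6, 0.1, 16.6]
opening: 0.0172
```

>>> arm_command([
  [0,0,0],
  [0,0,0],
  [0,0,0],
  [0,0,0],
], turn=[0,0,0,0], jaw=[0.3,0.3,0,0])

```text
clock: 10.9
eef_pos: [0.5193, -0.0323, 0.2885]
tool_rot: [-1.576, -0.097, 0.106]
force: [-0.3, -0.1, -0.9]
opening: 0.043
```

>>> arm_command([
  [0,-20,0],
  [0,-30,0],
  [0,-30,0],
  [0,-20,0],
  [0,0,0],
], turn=[0,0,0,0,0], jaw=[0,0,0,0,0])

```text
clock: 11.4
eef_pos: [0.5199, -0.0315, 0.3906]
tool_rot: [-1.575, -0.096, 0.108]
force: [-0.5, 0.7, 0.4]
opening: 0.0426
```

```bash
python3 chk.py j;python3 - <<'E'
from h import *
s=ctrl.observe()
c=ctrl.read_camera("scene")
f=cv2.cvtColor(c["frame"],cv2.COLOR_RGB2HSV)[225:250,230:270]
E
```

```text
[ 0.519  -0.0318  0.3881] yaw 7.43 ty [-0.0116 -0.0066 -0.9999] F [ 0.4 -0.7 -0.2] open 0.04254667557301817 11.5
axis at origin height [ 0.5168 -0.0331  0.1943] tip [ 0.5163 -0.0333  0.1523]
```

View pics/k_j.png

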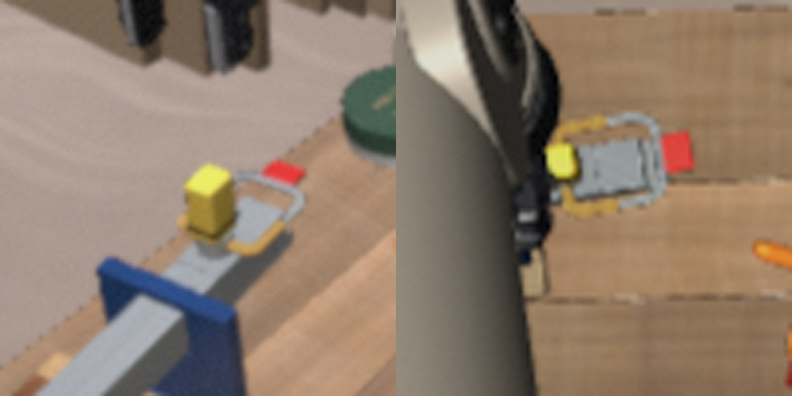

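>>> arm_command([
  [0,0,-20],
  [0,0,-25],
  [0,0,-20],
  [0,0,0],
  [0,0,0],
], turn=[0,0,0,0,0], jaw=[1,1,1,1,1])

```text
clock: 12.05
eef_pos: [0.5254, -0.0973, 0.3803]
tool_rot: [-1.57, -0.085, 0.124]
force: [-0.5, 0.4, 0.7]
opening: 0.0002
```

```bash
python3 chk.py k; python3 m.py
python3 - <<'E'
from h import *
plan([.5266,-.0969,.305],7.4,3)
E
```

```text
[ 0.5254 -0.0969  0.3807] yaw 7.66 ty [-0.0243 -0.0041 -0.9997] F [-0.7  0.3 -0.1] open 1.3791895194757403e-05 12.15
axis at origin height [ 0.5207 -0.0977  0.1869] tip [ 0.5197 -0.0979  0.1449]
from [ 0.5257 -0.0965  0.3813] yaw 7.71
([0.3, 25.4, -0.2], np.float64(0.1))
([0.3, 25.4, -0.2], np.float64(0.1))
([0.3, 25.4, -0.2], np.float64(0.1))Traceback (most recent call last):
  File "m.py", line 7, in <module>
    rt=red("top",(255,165,280,200));rs=red("scene",(262,185,300,230))
  File "m.py", line 6, in red
    m=cv2.inRange(f[y0:y1,x0:x1],(0,150,120),(6,255,255));M=cv2.moments(m,True);return M["m10"]/M["m00"]+x0,M["m01"]/M["m00"]+y0
                                                                                       ~~~~~~~~^~~~~~~~~
ZeroDivisionError: float division by zero
```

View pics/k_k.png

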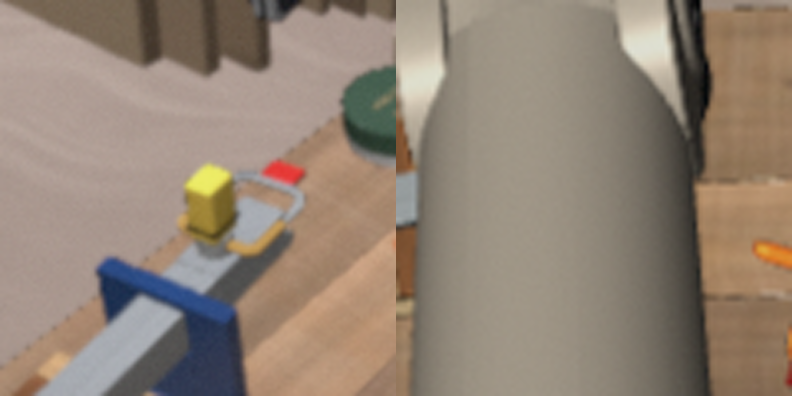

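>>> arm_command([
  [3,25,-1],
  [0,25,0],
  [0,20,0],
  [0,0,0],
], turn=[0,0,0,0], jaw=[1,1,1,1])

```text
clock: 12.65
eef_pos: [0.5281, -0.0939, 0.3109]
tool_rot: [-1.571, -0.095, 0.124]
force: [-0.1, 0.4, -0.7]
opening: -0.0004
```

```bash
python3 chk.py l
python3 - <<'E'
from h import *
s=ctrl.observe();p=np.array(s["eef_pos"]);R=Ro.from_rotvec(s["tool_rot"]).as_matrix()
print("tip",p+.173*R[:,1])
E
```

```text
[ 0.5293 -0.0939  0.3134] yaw 7.99 ty [-0.0144 -0.0047 -0.9999] F [0.9 0.4 0.5] open 3.539653806315676e-05 12.75
axis at origin height [ 0.5265 -0.0948  0.1196] tip [ 0.5259 -0.095   0.0776]
tip [ 0.52676545 -0.09469543  0.14040838]
```

View pics/k_l.png

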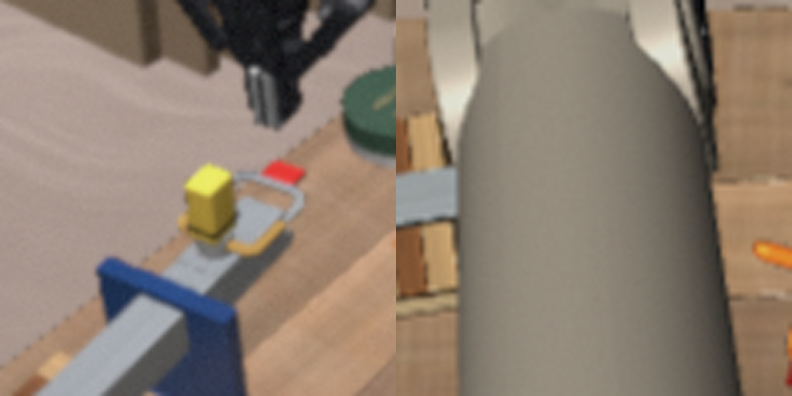

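>>> arm_command([
  [-1,12,-4],
  [0,10,-1],
  [0,0,0],
], turn=[0.5,0,0], jaw=[1,1,1])

```text
clock: 13.05
eef_pos: [0.5298, -0.0992, 0.2927]
tool_rot: [-1.574, -0.095, 0.11]
force: [0.7, 0.8, -0.0]
opening: 0.0006
```

```bash
python3 chk.py m
python3 - <<'E'
from h import *
s=ctrl.observe();p=np.array(s["eef_pos"]);R=Ro.from_rotvec(s["tool_rot"]).as_matrix()
print("tip",p+.173*R[:,1])
E
```

```text
[ 0.5302 -0.099   0.2936] yaw 7.46 ty [-0.0082 -0.0059 -0.9999] F [-0.5 -0.2  1.1] open 0.00037392434541322713 13.15
axis at origin height [ 0.5286 -0.1002  0.0998] tip [ 0.5282 -0.1004  0.0578]
tip [ 0.52874869 -0.10005071  0.12060475]
```

View pics/k_m.png

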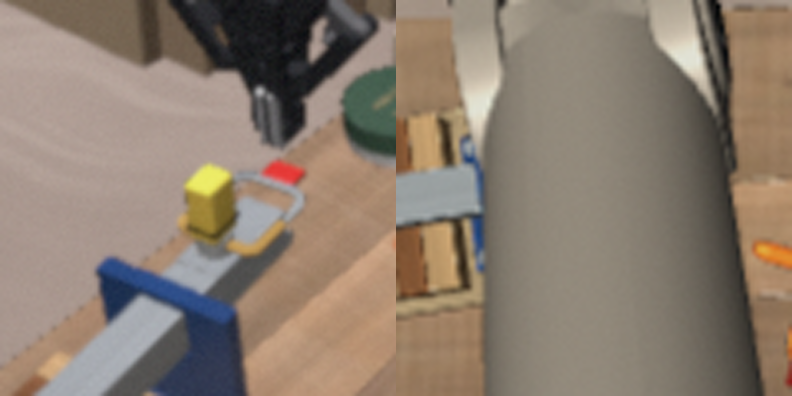

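>>> arm_command([
  [-3,5,2],
  [0,5,0],
  [0,0,0],
], turn=[0,0,0], jaw=[1,1,1])

```text
clock: 13.45
eef_pos: [0.5268, -0.0973, 0.2836]
tool_rot: [-1.574, -0.097, 0.108]
force: [0.2, -0.3, -0.2]
opening: -0.0001
```

```bash
cat > tip.py <<'E'
from h import *
s=ctrl.observe();p=np.array(s["eef_pos"]);R=Ro.from_rotvec(s["tool_rot"]).as_matrix()
t=p+.173*R[:,1];u=np.array([.129,-.992,0]);v=np.array([.992,.129,0]);q=t-np.array([.5163,-.0317,.095])
print("tip",t.round(4),"along -x",(q@u).round(4),"lateral",(q@v).round(4),"above bar",q[2].round(4),"F",np.round(s["force"],1))
E
python3 tip.py
```

```text
tip [ 0.5256 -0.0984  0.1106] along -x 0.0674 lateral 0.0006 above bar 0.0156 F [ 0.2 -0.3 -0.2]
```

>>> arm_command([
  [0,4,0],
  [0,4,0],
  [0,4,0],
  [0,4,0],
  [0,4,0],
], turn=[0,0,0,0,0], jaw=[1,1,1,1,1])

```text
clock: 13.95
eef_pos: [0.527, -0.0972, 0.2625]
tool_rot: [-1.574, -0.098, 0.107]
force: [-0.1, 0.3, 1.0]
opening: -0.0007
```

```bash
python3 chk.py n; python3 tip.py
```

```text
[ 0.5268 -0.0973  0.2622] yaw 7.48 ty [-0.0066 -0.0059 -1.    ] F [-0.1  0.2 -0.1] open 0.00016288650620022805 14.05
axis at origin height [ 0.5255 -0.0984  0.0684] tip [ 0.5252 -0.0987  0.0264]
tip [ 0.5256 -0.0983  0.0892] along -x 0.0673 lateral 0.0007 above bar -0.0058 F [-0.1  0.2 -0.1]
```

View pics/k_n.png

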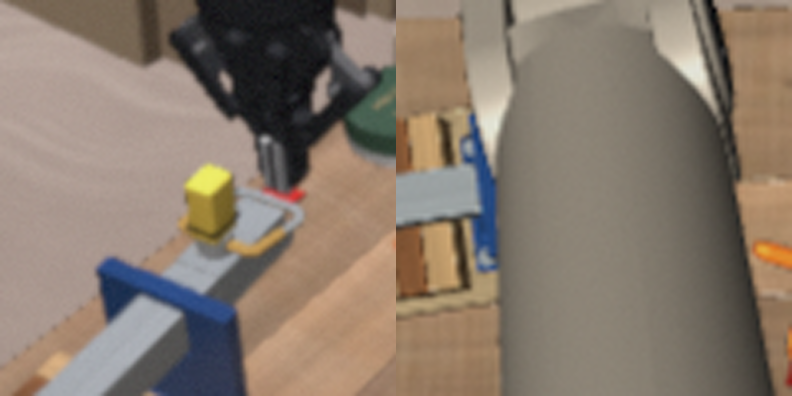

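Ring moves down under the finger. Continue.

>>> arm_command([
  [0,4,0],
  [0,4,0],
  [0,4,0],
], turn=[0,0,0], jaw=[1,1,1])

```text
clock: 14.35
eef_pos: [0.5271, -0.0974, 0.2499]
tool_rot: [-1.574, -0.098, 0.107]
force: [0.6, 0.3, 0.1]
opening: -0.0002
```

>>> arm_command([
  [0,3,0],
  [0,3,0],
], turn=[0,0], jaw=[1,1])

```text
clock: 14.55
eef_pos: [0.5278, -0.0985, 0.2446]
tool_rot: [-1.577, -0.099, 0.105]
force: [-0.5, -0.7, 7.3]
opening: -0.0003
```

>>> arm_command([
  [0,3,0],
  [0,3,0],
], turn=[0,0], jaw=[1,1])

```text
clock: 14.75
eef_pos: [0.5286, -0.0988, 0.2394]
tool_rot: [-1.578, -0.1, 0.103]
force: [-1.0, 0.1, 5.1]
opening: 0.0
```

```bash
python3 chk.py o; python3 tip.py
```

```text
[ 0.5284 -0.0988  0.239 ] yaw 7.4 ty [-0.0018 -0.009  -1.    ] F [0.8 0.7 0.3] open 0.00022434542054753994 14.85
axis at origin height [ 0.528  -0.1005  0.0452] tip [ 0.528  -0.1009  0.0032]
tip [ 0.5281 -0.1003  0.066 ] along -x 0.0696 lateral 0.0028 above bar -0.029 F [0.8 0.7 0.3]
```

View pics/k_o.png

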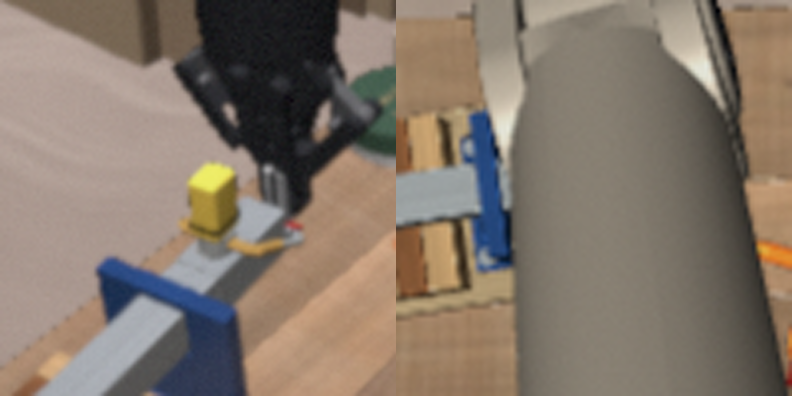

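>>> arm_command([
  [0,3,1.5],
  [0,3,1],
  [0,3,0],
], turn=[0,0,0], jaw=[1,1,1])

```text
clock: 15.15
eef_pos: [0.5282, -0.0962, 0.2296]
tool_rot: [-1.578, -0.1, 0.103]
force: [0.1, -0.3, -0.0]
opening: 0.0
```

```bash
python3 chk.py p; python3 tip.py
```

```text
[ 0.5279 -0.0963  0.2292] yaw 7.39 ty [-0.0023 -0.0091 -1.    ] F [0.  1.  0.5] open -6.861368812324483e-05 15.25
axis at origin height [ 0.5275 -0.0981  0.0355] tip [ 0.5274 -0.0985 -0.0065]
tip [ 0.5275 -0.0979  0.0563] along -x 0.0671 lateral 0.0026 above bar -0.0387 F [0.  1.  0.5]
```

View pics/k_p.png

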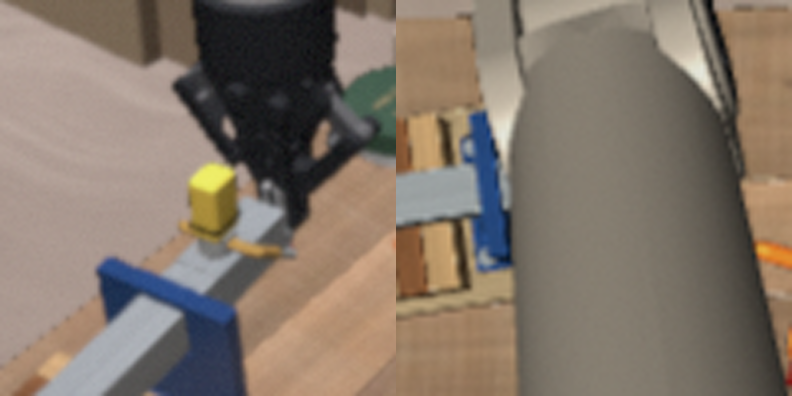

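>>> arm_command([
  [0,0,-4],
  [0,-25,0],
  [0,-35,0],
  [0,-40,0],
  [0,-40,0],
], turn=[0,0,0,0,0], jaw=[1,1,1,1,1])

```text
clock: 15.75
eef_pos: [0.5265, -0.1008, 0.3667]
tool_rot: [-1.573, -0.087, 0.116]
force: [1.1, -1.0, 0.0]
opening: -0.0001
```

>>> arm_command([
  [-30,-20,-40],
  [-30,0,-40],
  [-30,0,-40],
  [-20,0,-40],
  [0,0,0],
], turn=[0,0,0,0,0], jaw=[1,1,1,1,1])

```text
clock: 16.25
eef_pos: [0.4399, -0.2754, 0.3957]
tool_rot: [-1.579, -0.101, 0.108]
force: [0.2, 0.4, 0.0]
opening: 0.0001
```

```bash
python3 chk.py q; python3 tip.py
```

```text
[ 0.4423 -0.2702  0.3956] yaw 8.01 ty [-0.0023 -0.0079 -1.    ] F [ 1.2  1.1 -0.5] open 4.8356528861816234e-05 16.35
axis at origin height [ 0.4418 -0.2717  0.2018] tip [ 0.4417 -0.2721  0.1598]
tip [ 0.4419 -0.2716  0.2226] along -x 0.2284 lateral -0.1048 above bar 0.1276 F [ 1.2  1.1 -0.5]
```

View pics/k_q.png

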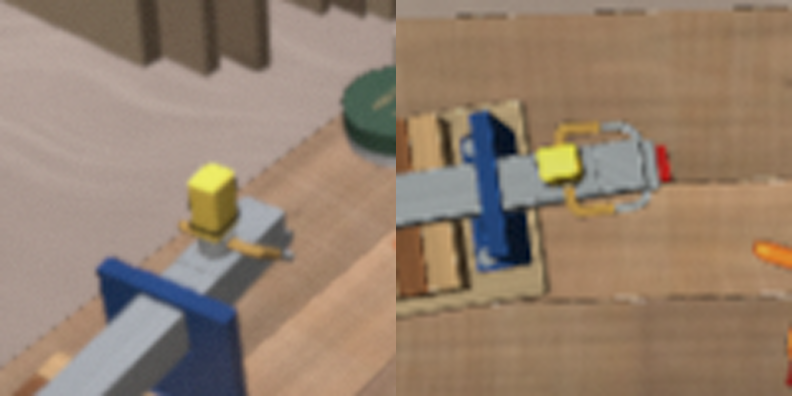

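Run:
```python
from h import *
s=cv2.imread("pics/scene_q.png");a=cv2.resize(s[212:262,240:290],None,fx=8,fy=8,interpolation=cv2.INTER_CUBIC)
t=cv2.imread("pics/top_q.png");b=cv2.resize(t[165:215,225:275],None,fx=8,fy=8,interpolation=cv2.INTER_CUBIC)
cv2.imwrite("pics/q2.png",np.hstack([a,b]))
d=cams()
f=cv2.cvtColor(d["top"]["frame"],cv2.COLOR_RGB2HSV)
m=cv2.inRange(f[175:200,255:280],(0,130,90),(8,255,255));ys,xs=np.where(m);print("tab top px",xs.mean()+255,ys.mean()+175,xs.min()+255,xs.max()+255)
# predictions
o=np.array([.5163,-.0317,.095]);u=np.array([.129,-.992,0]);v=np.array([.992,.129,0]);z=np.array([0,0,1.])
for th in(.42,.5,.567,.64,.714,.78):
    h=o+.006*z; r=np.cos(th)*u-np.sin(th)*z
    print(th,"tab",proj(d["top"],h+.065*r).round(1),"tabends",proj(d["top"],h+.0575*r).round(1),proj(d["top"],h+.073*r).round(1),"near leg scene @40",proj(d["scene"],h+.040*r-.024*v).round(1),"bowcorner@55",proj(d["scene"],h+.055*r-.013*v).round(1))
print("grip top centre pred",proj(d["top"],o+.048*z),proj(d["scene"],o+.048*z))
for n,b in(("top",(260-30,175,275,200)),("scene",(240,205,270,245))):
    f=cv2.cvtColor(d[n]["frame"],cv2.COLOR_RGB2HSV);x0,y0,x1,y1=b
    m=cv2.inRange(f[y0:y1,x0:x1],(25,120,200),(34,255,255));M=cv2.moments(m,True);print(n,M["m10"]/M["m00"]+x0,M["m01"]/M["m00"]+y0,M["m00"])
```

```text
tab top px 267.26666666666665 185.9 266 269
0.42 tab [270.  185.1] tabends [266.9 185.4] [273.3 184.7] near leg scene @40 [277.8 240.4] bowcorner@55 [277.2 236.7]
0.5 tab [269.3 185.5] tabends [266.3 185.7] [272.4 185.2] near leg scene @40 [277.5 242. ] bowcorner@55 [276.8 238.9]
0.567 tab [268.5 185.8] tabends [265.6 186. ] [271.6 185.6] near leg scene @40 [277.2 243.4] bowcorner@55 [276.3 240.8]
0.64 tab [267.5 186.2] tabends [264.7 186.4] [270.5 186. ] near leg scene @40 [276.7 244.9] bowcorner@55 [275.8 242.8]
0.714 tab [266.4 186.6] tabends [263.8 186.7] [269.2 186.4] near leg scene @40 [276.3 246.4] bowcorner@55 [275.1 244.9]
0.78 tab [265.3 186.9] tabends [262.8 187. ] [268.  186.8] near leg scene @40 [275.8 247.8] bowcorner@55 [274.5 246.7]
grip top centre pred [239.54688856 185.55466103] [251.87272013 222.53618518]
top 240.4262295081967 185.34426229508196 61.0
scene 253.40845070422534 223.5211267605634 71.0
```

View pics/q2.png

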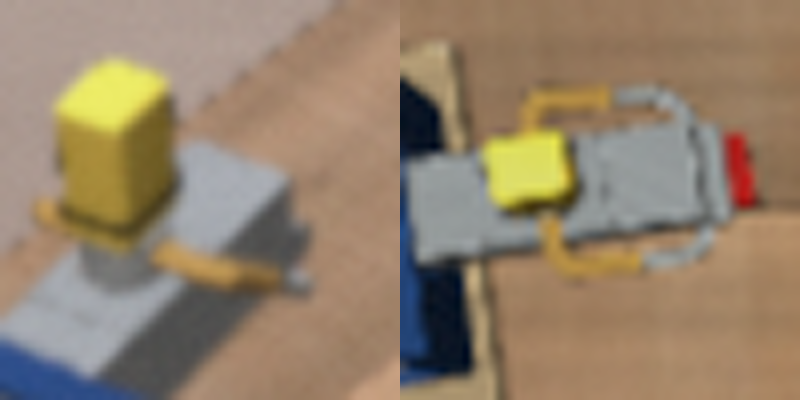

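Run:
```python
from h import *
o=[]
for t in "jq":
    s=cv2.imread(f"pics/scene_{t}.png");o.append(cv2.resize(s[212:262,240:290],None,fx=8,fy=8,interpolation=cv2.INTER_CUBIC))
    f=cv2.cvtColor(s,cv2.COLOR_BGR2HSV)[205:245,240:270]
    for lo in(200,110):
        m=cv2.inRange(f,(24,120,lo),(34,255,255));M=cv2.moments(m,True);print(t,lo,M["m10"]/M["m00"]+240,M["m01"]/M["m00"]+205,M["m00"])
cv2.imwrite("pics/q3.png",np.hstack(o))
```

```text
j 200 252.60526315789474 224.18421052631578 76.0
j 110 252.67391304347825 224.75 92.0
q 200 253.36111111111111 223.56944444444446 72.0
q 110 253.48837209302326 224.03488372093022 86.0
```

View pics/q3.png

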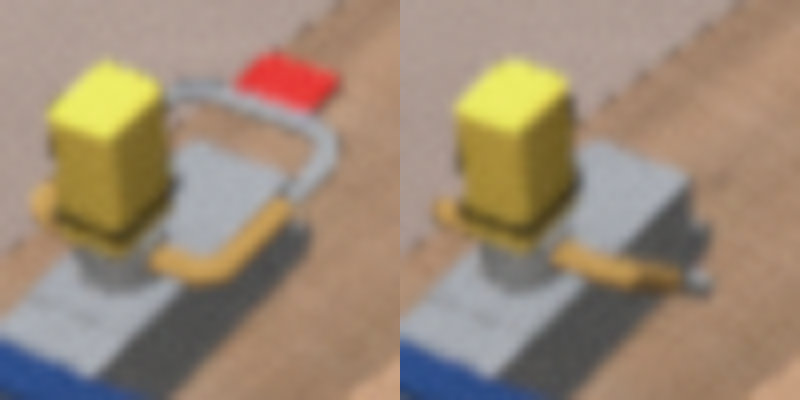

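>>> arm_command([
  [0,0,0],
  [0,0,0],
  [0,0,0],
], turn=[0,0,0], jaw=[1,1,1])

```text
clock: 16.75
eef_pos: [0.4454, -0.2641, 0.3954]
tool_rot: [-1.573, -0.118, 0.121]
force: [0.7, 0.1, -0.2]
opening: -0.0
```

Run:
```python
from station import ctrl
s=ctrl.observe();print(s["eef_pos"],s["force"],s["clock"])
print(ctrl.hand_in())
```

```text
[ 0.44541515 -0.26405202  0.39543367] [ 0.65868514  0.14723335 -0.19729296] 16.75
the job is handed in; nothing more can be done
None
```

The pin is home in the tie bar's hole and the ring is snapped in under the nose. I handed the job in at about 16.8 s with the gripper clear of everything. The hand-in gives no verdict, so this rests on my own readings.

- **Pin:** I lifted it from the stand and pushed it straight down in 1.5–2.5 mm steps with the ring open. The push through the spring ball showed about 3 N. It stopped hard at the collar with one wrist-force spike of 22.7 N, above the advised 20 N. If contact force is about twice the push, that is roughly 45 N, under the 60 N limit.
- **Ring:** I pushed the red tab down just outside the nose. The force rose to about 7 N and then fell to zero. In the last pictures the bow is hidden under the nose and only the tab's end shows beyond it, which gives a ring angle of about 0.70–0.75. The limit is 0.66 and my estimate is good to about 0.05, so the margin is modest.
- **Shift:** Flipping the ring pulled the pin about 1.5 mm towards the bar's free end, about what the hole's play allows. The collar still looks seated; I judged upright by eye only.
- **Disagreement:** The two cameras disagreed by 2–4 mm. Triangulated heights came out about 3 mm low against the known stand height, so I allowed for that when placing the pin.
- **Other things on the bench:** The arm did not go near the tin, mug or offcut, but I did not measure their positions again at the end.

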